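# Refit the thrust ring and bush on a banding wheel's spindle

### The job

The banding wheel has been stripped and washed, and its two loose steel parts hang on the pegs of the sloping wooden drain rack. Put them back on the upright spindle of the wheel's grey foot: first the wide flat ring, over the thick step of the spindle and down onto the foot, then the narrow tall bush, over the thin step and down onto the shoulder. Lower each fully home and flat rather than letting it drop, let go, and leave the wheel head and the cup where they are.

Things in the scene. Friction and masses are not known exactly. Their poses are not given: they have to be found in the camera images.
- thrust_ring_mid (a point): Centre (half-way up, on the axis) of the wide flat steel ring: outside diameter 60 mm, bore 30 mm, 15 mm thick, 0.14 to 0.28 kg, both faces alike. z is its axis. At the start it hangs on one of the rack's two pegs (either one), flat on the 30 degree slope, so z leans 30 degrees from vertical towards the rack's front.
- bush_mid (a point): Centre (half-way up, on the axis) of the narrow steel bush: outside diameter 40 mm, bore 17 mm, 24 mm long, 0.11 to 0.22 kg, both ends alike. z is its axis. At the start it hangs on the other peg, standing on the slope with z tilted 30 degrees from vertical.
- drain_rack: Fixed slatted wooden rack, about 170 mm deep (x), 290 wide (y), 30 high in front, 117 at the back. Origin on the table under the middle of the slope; x points level to the high back edge, z up. The face rises 30 degrees to the back: its normal is (-0.5, 0, 0.866) here. A 10 mm lip runs along the front edge. Two 11 mm dowel pegs, 30 mm long, stand square to the slope, 130 mm apart.
- peg_left (a point): Foot of the left (+y of the rack) peg, on the axis, in the surface of the slope. The axes are the rack's; the peg points along (-0.5, 0, 0.866) of them.
- peg_right (a point): Foot of the right (-y of the rack) peg, likewise.
- seat (a point): Centre of the flat seat on top of the fixed grey cast foot, 70 mm above the table, z up along the spindle. The ring's underside rests here. Below it a 46 mm neck goes straight down 25 mm, then flares to the 156 mm round foot. On it stands the spindle's thick step, 26 mm in diameter and 18 mm high, with a 1.5 mm chamfer.
- shoulder (a point): Centre of the shoulder on top of the thick step, 18 mm above the seat, on the spindle's axis, z up. The bush's underside rests here (3 mm clear of the ring, which must stay free to turn). The thin step, 13 mm in diameter, stands on it.
- spindle_tip (a point): Tip of the spindle, on its axis, 29 mm above the shoulder and 47 mm above the seat. The last 5 mm are a cone from 13 to 6 mm.
- wheel_head: Aluminium wheel head, a ribbed disc 170 mm in diameter lying face down, 36 mm high at its hub; origin at the centre of its underside. To be left alone.
- cup: Bisque cup, 72 mm wide and 80 mm high, on the table; to be left alone.
Things that resemble listed ones, but are neither listed nor needed, are in the scene too. Leave any orange or purple look-alike of the part that bears thrust_ring_mid alone.

How it is judged (in metres and radians):
On the way, in this order (a step that is already met when the one before it is completed fails the run):
1. the wide ring is home on the foot, with the bush not yet over the spindle (horizontal distance between thrust_ring_mid and seat below 0.004 m and z of thrust_ring_mid in the frame of seat between 0.004 and 0.0105 m and angle between the z axis of thrust_ring_mid and the z axis of seat, either way round below 0.09 rad and horizontal distance between bush_mid and seat above 0.05 m), for 0.2 s.
2. the bush is home on the shoulder above it (horizontal distance between bush_mid and shoulder below 0.004 m and z of bush_mid in the frame of shoulder between 0.008 and 0.015 m and angle between the z axis of bush_mid and the z axis of shoulder, either way round below 0.09 rad), for 0.2 s.
At the end, for the whole second after the job is handed in: The ring lies flat on the foot's seat round the thick step (its centre within 4 mm of the spindle's axis and not more than 3 mm above its place), and the bush stands on the shoulder round the thin step (likewise), both within 5 degrees of flat, released and at rest (all of step 2 and horizontal distance between thrust_ring_mid and seat below 0.004 m and z of thrust_ring_mid in the frame of seat between 0.004 and 0.0105 m and angle between the z axis of thrust_ring_mid and the z axis of seat, either way round below 0.09 rad and linear speed of each of thrust_ring, bush below 0.02 m/s); the robot touches nothing.
It fails at once if the thrust ring is let fall down the spindle (faster than 0.45 m/s within 20 mm of its axis and less than 40 mm above its tip; a fall of about 10 mm) (horizontal distance between thrust_ring_mid and spindle_tip below 0.02 m and z of thrust_ring_mid in the frame of spindle_tip below 0.04 m and linear speed of thrust_ring above 0.45 m/s).
It fails at once if the bush is let fall down the spindle (faster than 0.45 m/s within 20 mm of its axis and less than 40 mm above its tip; a fall of about 10 mm) (horizontal distance between bush_mid and spindle_tip below 0.02 m and z of bush_mid in the frame of spindle_tip below 0.04 m and linear speed of bush above 0.45 m/s).
It fails at once if the wheel head or the bisque cup is pushed more than 30 mm (distance of any of wheel_head, cup from where it was at the start of the episode above 0.03 m).
It also fails if it takes over 64 s, if anything falls off the work surface, if the arm or the gripper's body presses on something with over 40 N, if the wrist force passes 120 N, or if a joint passes its speed limit or range.

### The arm

A 6-joint arm with a two-finger parallel gripper is mounted at the origin on the work surface; the furniture and walls round the work are solid. World frame = base frame: x ahead of the robot, y to its left, z up, the work surface at z = 0. Lengths are in mm, angles in rad, forces in N, time in s.
With the tool pointing down it reaches from about 350 to 875 mm from the base axis. Payload 4.2 kg.
Tool frame: the origin (TCP) lies at the very end of the fingers, on their centre line; the grasp point (between the pads) lies 19 mm behind it; z points along the fingers, y is the direction in which the jaws open and shut (so a half turn about z gives the same grasp; the last joint's range is limited). The gripper opens to 85 mm and grips with 20 to 120 N. Pads are 22 mm wide; open, the fingers measure 114 mm over their backs; the gripper's body (76 mm by 85 mm) begins 54 mm behind the grasp point. The pads swing forward as they close: fully open they stand 13 mm farther back than shut.
Start: joints at [-1.007, 0.385, 0.008, 0, -1.194, -0.259], TCP at [187.58, -596.165, 231.312] pointing down, gripper open.
Joint ranges: [-3.14, 3.14], [-1.21, 2.06], [-1.07, 1.41], [-3.16, 2.05], [-2.99, -0.16], [-3.1, 3.1]. Speed limits (rad/s): [2.79, 2.79, 3.14, 3.14, 3.14, 3.14].

### API

Orientations are given as a unit quaternion [x, y, z, w].
In Python, from bench import arm, optics, job gives the robot as it stands.
- The arm moves only by the tool send_rows, never from a script. Its argument "steps" is a list that holds one entry, the list of rows, each a list of 5 numbers: the shift along the tool's x, y, z in cm, then the turn about the tool's z in rad, then the opening, from 0 (shut) to 1 (fully open). A call has 1 to 10 rows; each row shifts and turns the pose as measured when the row begins, along the tool's axes as they then stand; what a row does not reach is not made up. A row lasts 1/12 s, in which the tool goes at most 41.7 mm and 7.16 degrees, less where a joint would pass 70% of its speed; a pose out of reach is approached as far as the arm can. A call with a gripper value outside its range is refused whole. The fingers move at their own pace and stop on an object; the grip force is fixed at half the most. Time passes only in rows, so rows that do not move let the fingers close. It gives the time, the measured TCP pose, the force and the opening at its end, in the units of the state.
- arm.read_state(): the state, without advancing time (a new reading comes with each control period).
- optics.get_image(name): name is "scene" or "top" or "wrist"; returns (picture, depth): 384x512x3 uint8, blue, green, red; 384x512 float32, mm along the optical axis (not along the pixel's ray), 0 where there is no reading.
- optics.get_calibration(name): a dict with "K" (3x3 intrinsics, pixels), "rvec" (rotation vector, rad) and "tvec" (3), from world to camera coordinates, as OpenCV has them; the wrist camera has in their place "hand_eye" (4x4, takes a point from camera to tool coordinates, whose origin is the TCP and whose axes are the flange's). Camera axes: x right, y down, z forward; pixel columns grow to the right and rows downward; lengths in mm; the calibration is good to about 2 mm. A picture is of the moment at which its call begins: read the wrist's pose just before it. get_calibration takes no time and is no camera call.
- job.job_done(): hands the job in, once; it reports no verdict.
The state is a dict: "clock": time; "joints": joint angles; "joint_vel": joint speeds; "joint_efforts": joint torques, N m; "position": TCP position; "ee_rot": TCP orientation; "contact_force": force on the tool from outside, world axes, zero at the start; "wrist_torque": the same for the moment, N m; "gripper_width": finger opening in mm.
Only numpy, scipy, OpenCV 4.12 (cv2) and the standard library are available. Lean on these libraries where they do the work, as an engineer would, in place of code of your own. Each camera call takes 0.05 s, during which the arm holds its last target. There are 200 camera calls.

## Working session

There is one attempt and no reset: what is moved stays moved. The work goes in short steps, Python scripts to look and compute and a tool call to move; the robot and the scene stay as the last step left them, time stands still between calls to the robot, and variables do not carry over. Pictures are saved under pics/ and viewed, about 8 in all and at most 12, crops included, and the job is handed in when it is done.

Besides the shell and the picture viewer there is one more tool, called after ">>>" by a JSON object that holds its "op" and its "data", one argument or row to a line. send_rows: Moves the arm, as the interface text tells. Its arguments: {"type":"object","properties":{"steps":{"type":"array","items":{"type":"array","items":{"type":"array","items":{"type":"number"}}}}},"required":["steps"]}

```bash
mkdir -p pics; ls
cat > h.py <<'E'
import numpy as np, cv2
from bench import arm, optics, job
from scipy.spatial.transform import Rotation as R
def cam(n,st=None):
    c=optics.get_calibration(n); K=np.array(c["K"])
    if n=="wrist":
        st=st or arm.read_state(); H=np.array(c["hand_eye"])
        T=np.eye(4);T[:3,:3]=R.from_quat(st["ee_rot"]).as_matrix();T[:3,3]=st["position"]
        return K,T@H
    T=np.eye(4);T[:3,:3]=cv2.Rodrigues(np.array(c["rvec"],float))[0];T[:3,3]=np.ravel(c["tvec"])
    return K,np.linalg.inv(T)
def pts(K,T,d):   # world point image from depth
    v,u=np.mgrid[:d.shape[0],:d.shape[1]]
    P=np.stack([(u-K[0,2])/K[0,0]*d,(v-K[1,2])/K[1,1]*d,d],-1)
    return P@T[:3,:3].T+T[:3,3]
def ray_plane(K,T,u,v,p0,n):
    r=T[:3,:3]@np.array([(u-K[0,2])/K[0,0],(v-K[1,2])/K[1,1],1.]);o=T[:3,3]
    return o+r*np.dot(np.array(p0)-o,n)/np.dot(r,n)
E
python3 - <<'E'
from h import *
s=arm.read_state();print(s)
for n in("scene","top","wrist"):
    im,d=optics.get_image(n);cv2.imwrite(f"pics/{n}0.png",im);np.save(f"pics/{n}0.npy",d)
    K,T=cam(n,s);print(n,K.round(1).tolist(),T.round(3).tolist())
a=cv2.imread("pics/scene0.png");b=cv2.imread("pics/top0.png")
E
```

```text
pics
{'clock': 0.0, 'joints': array([-1.00741808e+00,  3.85572468e-01,  6.60153625e-03, -5.17471963e-04,
       -1.19401640e+00, -2.58583006e-01]), 'joint_vel': array([ 0.00072155, -0.00013324, -0.00094585,  0.00196306, -0.00234536,
        0.00311696]), 'joint_efforts': array([ 1.63903901e-04, -3.92290449e+01,  1.88404799e+01,  4.18623984e+00,
       -4.68356215e-03, -4.88246798e-06]), 'position': array([ 187.38937869, -595.61634997,  230.19974806]), 'ee_rot': array([-1.51713948e-01,  9.88423806e-01,  1.10035249e-03, -2.17204590e-04]), 'contact_force': array([-0.8455144 , -0.34442879,  0.97385314]), 'wrist_torque': array([-2.83896712e-02, -1.14534166e-02,  8.65444344e-05]), 'gripper_width': 85.48720712678555}
scene [[377.2, 0.0, 256.6], [0.0, 377.2, 194.5], [0.0, 0.0, 1.0]] [[-0.664, -0.467, 0.584, -241.848], [-0.748, 0.428, -0.507, 572.063], [-0.013, -0.773, -0.634, 794.191], [0.0, 0.0, 0.0, 1.0]]
top [[346.7, 0.0, 255.8], [0.0, 346.7, 188.6], [0.0, 0.0, 1.0]] [[0.022, -0.994, 0.11, 253.831], [-1.0, -0.023, 0.0, 21.541], [0.002, -0.11, -0.994, 1250.857], [0.0, 0.0, 0.0, 1.0]]
wrist [[282.8, 0.0, 261.3], [0.0, 282.8, 193.5], [0.0, 0.0, 1.0]] [[-0.3, 0.914, 0.273, 117.165], [0.954, 0.287, 0.088, -617.929], [0.002, 0.287, -0.958, 371.809], [0.0, 0.0, 0.0, 1.0]]
```

View pics/scene0.png

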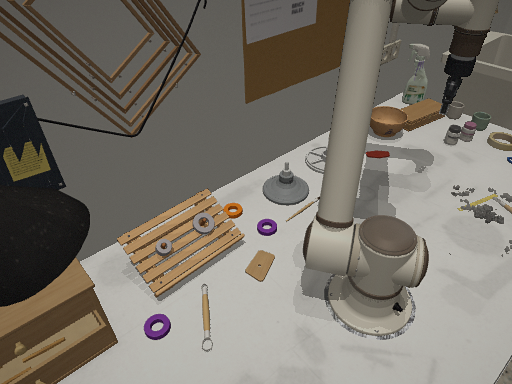

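View pics/top0.png

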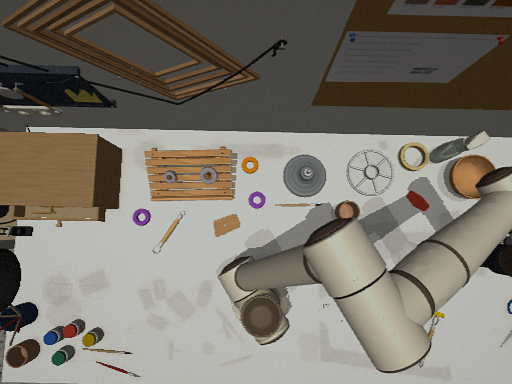

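Scene view: the ring hangs at about (203,223), the bush at (164,246) and the foot's spindle is at (286,170). Top view: ring (209,174), bush (170,177), foot (306,174), wheel head (370,172), cup (346,210). Possible mix-ups in the top view are the orange ring (250,164), the purple rings (257,199) and (142,216), and the tape roll (413,156). I choose the grey steel ring on the right peg, and will check it in a close crop.

Run:
```python
from h import *
for n,L in(("top",dict(ring=(209,174),bush=(170,177),spind=(307,172),foot=(306,174),head=(370,172),cup=(346,210),orange=(250,164),purple=(257,199),wallside=(110,170),block=(227,225),purp2=(142,216),rackTL=(150,152),rackTR=(234,153),rackBL=(150,198),rackBR=(232,198),tool=(170,235),stick=(295,205),floor=(190,250),wall=(250,120)))
 ,("scene",dict(ring=(203,223),bush=(164,246),tip=(286,166)))):
    d=np.load(f"pics/{n}0.npy");K,T=cam(n);P=pts(K,T,d)
    for k,(u,v) in L.items(): print(n,k,np.median(P[v-1:v+2,u-1:u+2].reshape(-1,3),0).round(0))
im=cv2.imread("pics/top0.png");d=np.load("pics/top0.npy");K,T=cam("top");P=pts(K,T,d)
# rack plane from depth
m=P[150:200,148:236].reshape(-1,3);h=m[(m[:,2]>25)&(m[:,2]<120)]
A=np.c_[h[:,:2],np.ones(len(h))]
w=np.ones(len(h),bool)
for _ in range(10):
    c=np.linalg.lstsq(A[w],h[w,2],rcond=None)[0];w=abs(A@c-h[:,2])<4
n=np.array([-c[0],-c[1],1]);n/=np.linalg.norm(n);print("normal",n,w.sum(),c,"yaw",np.degrees(np.arctan2(c[1],c[0])))
a=cv2.resize(im[135:235,130:330],None,fx=4,fy=4,interpolation=cv2.INTER_CUBIC)
s=cv2.imread("pics/scene0.png");b=cv2.resize(s[180:300,110:250],None,fx=2.85,fy=2.85,interpolation=cv2.INTER_CUBIC)[:,:400]
cv2.imwrite("pics/c1.png",a)
```

```text
top ring [429. 183.  83.]
top bush [414. 314.  95.]
top spind [ 439. -147.  101.]
top foot [ 436. -147.   87.]
top head [ 460. -389.   12.]
top cup [ 321. -303.    7.]
top orange [482.  45.   0.]
top purple [354.  17.   0.]
top wallside [433. 515.  94.]
top block [258. 122.   4.]
top purp2 [283. 430.  -1.]
top rackTL [494. 379. 112.]
top rackTR [521. 105.   1.]
top rackBL [349. 403.   2.]
top rackBR [353. 105.   0.]
top tool [218. 325.  -1.]
top stick [ 335. -120.    7.]
top floor [166. 251.  -0.]
top wall [621.  48.  84.]
scene ring [423. 191.  80.]
scene bush [411. 319.  94.]
scene tip [ 439. -146.  102.]
normal [-0.50026692 -0.02151497  0.8656039 ] 2552 [ 5.77939776e-01  2.48554499e-02 -1.83195560e+02] yaw 2.4626014668269622
```

View pics/c1.png

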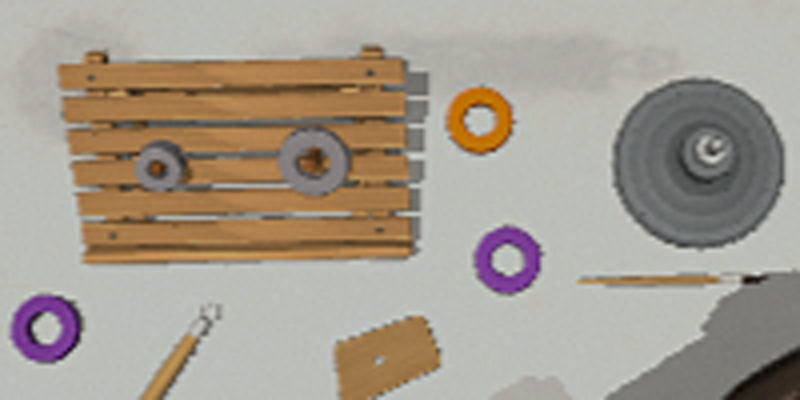

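Crop: the grey steel ring is on the right peg (315,160) and the grey bush on the left peg (160,165). The orange and purple rings lie on the table, so the choice holds. Now I move via the spindle to look with the wrist camera.

>>> {"op": "send_rows", "data": {
  "steps": [
    [[-2.0,3.4,0,0.087,1],[-2.0,3.4,0,0.087,1],[-2.0,3.4,0,0.087,1],[-2.1,3.4,0,0,1],[-2.1,3.4,0,0,1],[-2.1,3.4,0,0,1],[-2.1,3.4,0,0,1],[-2.1,3.4,0,0,1],[-2.1,3.4,0,0,1],[-2.1,3.4,0,0,1]]
  ]
}}

```text
clock: 0.98
position: [365.8, -232.1, 225.1]
ee_rot: [-0.007, 1.0, 0.004, -0.003]
contact_force: [0.7, -0.4, 0.1]
gripper_width: 85.1
```

>>> {"op": "send_rows", "data": {
  "steps": [
    [[-2.4,2.8,0,-0.03,1],[-2.4,2.8,-0.3,0,1],[-1.6,1.6,0,0,1],[0,0,0,0,1]]
  ]
}}

```text
clock: 1.32
position: [431.2, -148.2, 228.9]
ee_rot: [-0.027, 1.0, 0.004, -0.002]
contact_force: [-0.5, -0.0, 0.2]
gripper_width: 85.4
```

```bash
cat >> h.py <<'E'
def grab(tag):
    s=arm.read_state();im,d=optics.get_image("wrist");K,T=cam("wrist",s)
    cv2.imwrite(f"pics/{tag}.png",im);np.savez(f"pics/{tag}.npz",d=d,K=K,T=T,pos=s["position"],rot=s["ee_rot"])
    print(tag,s["clock"],s["position"].round(1),R.from_quat(s["ee_rot"]).as_matrix().round(3).tolist());return im,d,K,T,s
E
python3 -c "
from h import *
grab('w1')"
```

```text
w1 1.3167 [ 431.2 -148.2  228.9] [[-0.998, -0.055, -0.003], [-0.055, 0.998, 0.008], [0.003, 0.008, -1.0]]
```

View pics/w1.png

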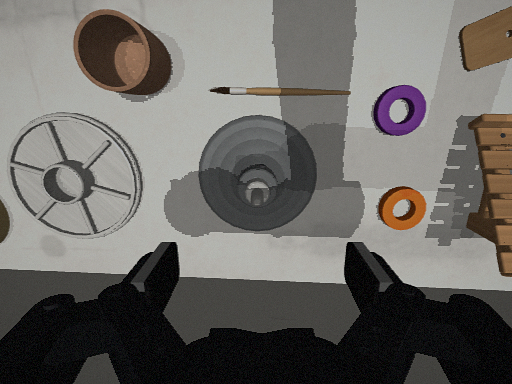

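Wrist view: the spindle tip is near (258,198), the foot disc is centred near (258,172), and the fingers show at the bottom. Next I measure the spindle axis from circles of known height.

Run:
```python
from h import *
f=np.load("pics/w1.npz");d,K,T=f["d"],f["K"],f["T"];im=cv2.imread("pics/w1.png")
P=pts(K,T,d);sub=(slice(100,240),slice(190,330))
Z=P[...,2];box=np.zeros(Z.shape,bool);box[sub]=1
for lo,hi in((65,75),(84,92),(92,110),(108,125)):
    m=box&(Z>lo)&(Z<hi);q=P[m]
    if len(q): print(lo,hi,len(q),q.min(0).round(1),q.max(0).round(1),((q.min(0)+q.max(0))/2).round(1))
# foot outline (156mm circle): foreground z>3 contour -> rays? use height just above table
m=(box&(Z>4)).astype(np.uint8);m=cv2.morphologyEx(m,cv2.MORPH_OPEN,np.ones((3,3)))
c=max(cv2.findContours(m,0,cv2.CHAIN_APPROX_NONE)[0],key=cv2.contourArea)[:,0]
w=np.array([P[v,u] for u,v in c]);(x,y),r=cv2.minEnclosingCircle(w[:,:2].astype(np.float32));print("foot",x,y,r,np.median(w[:,2]))
a=cv2.resize(im[140:240,205:310],None,fx=5,fy=5,interpolation=cv2.INTER_CUBIC);cv2.imwrite("pics/c2.png",a)
```

```text
65 75 768 [ 418.9 -173.5   65. ] [ 464.2 -128.7   75. ] [ 441.5 -151.1   70. ]
84 92 275 [ 429.1 -163.8   84.1] [ 452.1 -138.6   92. ] [ 440.6 -151.2   88. ]
92 110 64 [ 435.4 -157.3   92.2] [ 440.4 -145.1  110. ] [ 437.9 -151.2  101.1]
108 125 141 [ 435.6 -156.9  108.6] [ 447.7 -145.2  116.9] [ 441.6 -151.   112.7]
foot 441.9542541503906 -150.90484619140625 77.96497344970703 9.976795454070299
```

View pics/c2.png

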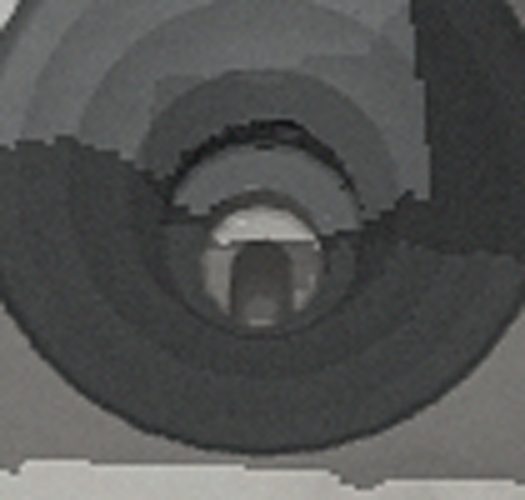

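Close-up: the shoulder, thin step and cone tip are all clear. The foot outline, seat, shoulder and tip agree on an axis at (441.6,-151.1), with a foot radius of 78.0 mm as specified. Now to the rack.

>>> {"op": "send_rows", "data": {
  "steps": [
    [[0,4.1,-0.5,0,1],[0,4.1,-0.5,0,1],[0,4.1,-0.5,0,1],[0,4.1,-0.5,0,1],[0,4.1,0,0,1],[0,4.1,0,0,1],[0,4.1,0,0,1],[0,4.1,0,0,1],[0,4.1,0,0,1],[0,2,0,0,1]]
  ]
}}

```text
clock: 2.2
position: [408.5, 240.7, 251.3]
ee_rot: [-0.015, 1.0, 0.004, -0.004]
contact_force: [0.4, 0.7, 0.2]
gripper_width: 85.4
```

```bash
python3 -c "
from h import *
grab('w2')"
```

```text
w2 2.2 [408.5 240.7 251.3] [[-1.0, -0.029, -0.009], [-0.029, 1.0, 0.008], [0.008, 0.008, -1.0]]
```

View pics/w2.png

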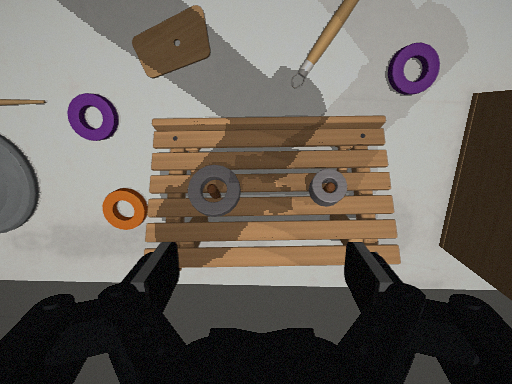

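Wrist view of the rack: ring at (215,190), bush at (329,187), look-alikes off the rack. I fit the slope plane and both circles.

```bash
cat > m.py <<'E'
from h import *
import sys
f=np.load(f"pics/{sys.argv[1]}.npz");d,K,T=f["d"],f["K"],f["T"];im=cv2.imread(f"pics/{sys.argv[1]}.png")
P=pts(K,T,d);hsv=cv2.cvtColor(im,cv2.COLOR_BGR2HSV)
m=np.zeros(d.shape,bool);m[110:245,150:395]=1
wood=m&(hsv[...,1]>80)&(P[...,2]>25);h=P[wood];A=np.c_[h[:,:2],np.ones(len(h))];w=np.ones(len(h),bool)
for _ in range(15):
    c=np.linalg.lstsq(A[w],h[w,2],rcond=None)[0];w=abs(A@c-h[:,2])<(6 if _<8 else 2)
n=np.array([-c[0],-c[1],1]);n/=np.linalg.norm(n)
print("normal",n.round(4),w.sum(),"tilt",np.degrees(np.arccos(n[2])),"yaw",np.degrees(np.arctan2(c[1],c[0])))
p0=np.array([0,0,c[2]]);hgt=(P-p0)@n
cs=[]
for name,t,dia,rect in(("ring",15,60,(165,150,265,230)),("bush",24,40,(290,155,365,220))):
    r=np.zeros(d.shape,bool);r[rect[1]:rect[3],rect[0]:rect[2]]=1
    g=(r&(hsv[...,1]<70)&(hgt>t-3.5)&(hgt<t+4)).astype(np.uint8)
    g=cv2.morphologyEx(g,cv2.MORPH_CLOSE,np.ones((3,3)))
    ct=max(cv2.findContours(g,0,cv2.CHAIN_APPROX_NONE)[0],key=cv2.contourArea)[:,0]
    e1=np.cross([0,1,0],n);e1/=np.linalg.norm(e1);e2=np.cross(n,e1)
    Q=np.array([ray_plane(K,T,u,v,p0+n*t,n) for u,v in ct]);q=np.c_[Q@e1,Q@e2].astype(np.float32)
    el=cv2.fitEllipse(q);top=e1*el[0][0]+e2*el[0][1]+n*((p0+n*t)@n)
    mid=top-n*t/2;cs.append(mid);print(name,"axes",np.round(el[1],1),"dia",dia,"mid",mid.round(1),"heights",np.median(hgt[g>0]).round(1))
print("ring->bush",(cs[1]-cs[0]).round(1),"tcp",f["pos"].round(1))
E
python3 m.py w2
```

```text
normal [-0.4989 -0.0208  0.8664] 18400 tilt 29.95327201874867 yaw 2.3833519043633324
ring axes [57.8 58.6] dia 60 mid [426.2 188.2  76.9] heights 15.0
bush axes [38.2 38.7] dia 40 mid [418.5 317.   80.7] heights 23.9
ring->bush [ -7.7 128.8   3.8] tcp [408.5 240.7 251.3]
```

Run:
```python
from h import *
f=np.load("pics/w2.npz");d,K,T=f["d"],f["K"],f["T"];P=pts(K,T,d)
Rm=R.from_quat(f["rot"]).as_matrix();L=(P-f["pos"])@Rm
near=(d>0)&(d<230);near[:, :]&=True
for s in(-1,1):
    m=near&(abs(L[...,0])<25)&(L[...,1]*s>25)&(L[...,1]*s<75)&(L[...,2]>-40)
    q=L[m];print(s,len(q),np.percentile(q,[1,50,99],0).round(1).tolist())
    t=q[q[:,2]>np.percentile(q[:,2],99)-3];print(" tip",t.mean(0).round(1),t.min(0).round(1),t.max(0).round(1))
```

```text
-1 1513 [[-10.0, -56.0, -39.8], [7.0, -42.9, -29.2], [12.0, -42.3, -12.8]]
 tip [  1.5 -42.9 -14.1] [ -8.9 -48.7 -15.8] [ 11.1 -42.3 -11.2]
1 1517 [[-10.2, 42.3, -39.8], [7.0, 42.9, -29.1], [12.0, 56.0, -13.0]]
 tip [  1.1  43.  -14.3] [-10.1  42.2 -15.9] [ 11.2  49.7 -11.7]
```

>>> {"op": "send_rows", "data": {
  "steps": [
    [[-0.3,-1.4,3.0,-0.013,1],[-0.3,-1.4,3.0,0,1],[-0.3,-1.4,3.0,0,1],[-0.3,-1.3,3.0,0,1],[0,0,2,0,1],[0,0,0,0,1]]
  ]
}}

```text
clock: 2.75
position: [423.9, 186.0, 106.9]
ee_rot: [-0.022, 1.0, 0.006, -0.002]
contact_force: [-0.5, -0.1, 0.2]
gripper_width: 85.1
```

>>> {"op": "send_rows", "data": {
  "steps": [
    [[0.2,0.1,1.5,0,1],[0.2,0.1,1.4,0,1],[0,0,0.7,0,1],[0,0,0.2,0,1],[0,0,0,0,1]]
  ]
}}

```text
clock: 3.17
position: [421.7, 185.7, 70.7]
ee_rot: [-0.02, 1.0, 0.006, -0.001]
contact_force: [-0.6, 0.5, 0.0]
gripper_width: 85.4
```

>>> {"op": "send_rows", "data": {
  "steps": [
    [[0.2,0.25,0.25,0,0.85],[0,0,0,0,0.6],[0,0,0,0,0.5],[0,0,0,0,0.5],[0,0,0,0,0.5],[0,0,0,0,0.5],[0,0,0,0,0.5]]
  ]
}}

```text
clock: 3.75
position: [420.4, 189.2, 72.0]
ee_rot: [-0.021, 1.0, 0.008, 0.001]
contact_force: [0.4, 0.4, -2.8]
gripper_width: 57.5
```

```bash
python3 -c "
from h import *
im,*_=grab('w3');cv2.imwrite('pics/c3.png',cv2.resize(im[120:320,130:390],None,fx=3,fy=3))"
```

```text
w3 3.75 [420.4 189.2  72. ] [[-0.999, -0.041, 0.001], [-0.041, 0.999, 0.016], [-0.002, 0.016, -1.0]]
```

View pics/c3.png

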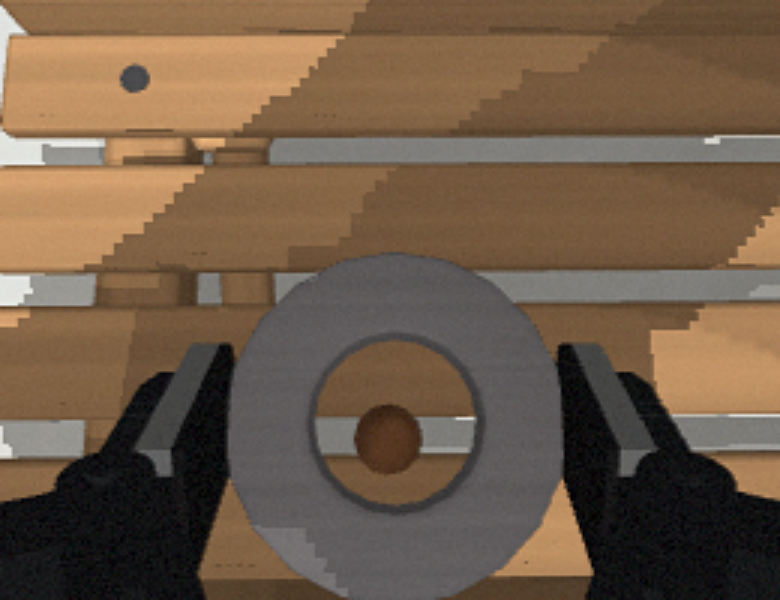

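Crop: the ring sits between the pads with its diameter inside the pad width, and the peg stays inside the bore. I lift along the peg axis.

>>> {"op": "send_rows", "data": {
  "steps": [
    [[0.3,0,-0.52,0,0.5],[0.4,0,-0.7,0,0.5],[0.5,0,-0.87,0,0.5],[0.5,0,-0.87,0,0.5],[0.5,0,-0.87,0,0.5],[0.3,0,-1.5,0,0.5],[0,0,-2,0,0.5]]
  ]
}}

```text
clock: 4.38
position: [389.5, 184.4, 147.5]
ee_rot: [-0.02, 1.0, 0.005, -0.004]
contact_force: [-0.1, 0.0, -2.9]
gripper_width: 57.6
```

```bash
cat > t.py <<'E'
from h import *
import sys
# grey thing between the pads: depth points in the tool frame, and its face plane
im,d,K,T,s=grab(sys.argv[1]);P=pts(K,T,d);Rm=R.from_quat(s["ee_rot"]).as_matrix();L=(P-s["position"])@Rm
hsv=cv2.cvtColor(im,cv2.COLOR_BGR2HSV)
m=(d>0)&(abs(L[...,1])<28)&(abs(L[...,0])<38)&(L[...,2]>-50)&(L[...,2]<35)&(hsv[...,2]>45)
q=L[m];print("n",len(q),q.min(0).round(1),q.max(0).round(1),"width",s["gripper_width"])
rng=np.random.default_rng(0);best=None
for _ in range(300):
    a,b,c=q[rng.choice(len(q),3,replace=False)];n=np.cross(b-a,c-a)
    if np.linalg.norm(n)<50: continue
    n/=np.linalg.norm(n);w=abs((q-a)@n)<1
    if best is None or w.sum()>best.sum(): best=w
p=q[best];c=p.mean(0);n=np.linalg.svd(p-c,full_matrices=False)[2][2];n*=-np.sign(n[2])
e=cv2.minEnclosingCircle(np.c_[p@np.cross([0,1,0],n)/np.linalg.norm(np.cross([0,1,0],n)),p[:,1]].astype(np.float32))
print("face",best.sum(),"centroid",c.round(1),"normal(tool)",n.round(3),"circle",np.round(e[0],1),round(e[1],1))
E
python3 t.py w4
```

```text
w4 4.3833 [389.5 184.4 147.5] [[-0.999, -0.04, -0.007], [-0.04, 0.999, 0.009], [0.007, 0.01, -1.0]]
n 8069 [-28.  -28.  -27.2] [24.5 28.   6.9] width 57.61193626672416
face 6525 centroid [ -2.    0.  -12.4] normal(tool) [ 0.496  0.015 -0.868] circle [6.7 0.1] 29.6
```

The ring is held firmly, still tilted 30°. I will set it flat on free table between the foot and the orange ring, then regrasp it upright.

>>> {"op": "send_rows", "data": {
  "steps": [
    [[0,-1,-2.5,0,0.5],[-0.5,-2.9,-1,0,0.5],[-1.6,-2.9,0,0,0.5],[-1.6,-2.9,0,0,0.5],[-1.6,-2.9,0,0,0.5],[-1.6,-2.9,0,0,0.5],[-1.6,-2.9,0,0,0.5],[-1.6,-2.9,0.5,0,0.5],[-1.5,-2,2,0,0.5],[0,0,2.5,0,0.5]]
  ]
}}

```text
clock: 5.27
position: [528.3, -46.4, 151.4]
ee_rot: [-0.027, 0.999, 0.013, 0.019]
contact_force: [0.6, -0.2, -2.8]
gripper_width: 57.6
```

>>> {"op": "send_rows", "data": {
  "steps": [
    [[0,0,2.5,0,0.5],[0,0,3.2,0,0.5],[0,0,3.2,0,0.5],[0,0,2,0,0.5],[0,0,0.8,0,0.5],[0,0,0,0,0.5]]
  ]
}}

```text
clock: 5.77
position: [531.3, -45.2, 29.7]
ee_rot: [-0.024, 0.999, 0.014, 0.018]
contact_force: [-0.6, -0.1, -2.8]
gripper_width: 57.6
```

>>> {"op": "send_rows", "data": {
  "steps": [
    [[0,0,0.5,0,0.5],[0,0,0.4,0,0.5],[0,0,0.4,0,0.5],[0,0,0.3,0,0.5],[0,0,0.3,0,0.5],[0,0,0.2,0,0.5]]
  ]
}}

```text
clock: 6.27
position: [537.4, -43.2, 14.1]
ee_rot: [-0.025, 0.999, 0.014, 0.025]
contact_force: [0.1, 0.2, 2.5]
gripper_width: 57.6
```

>>> {"op": "send_rows", "data": {
  "steps": [
    [[0,0,0,0,1],[0,0,0,0,1],[0,0,0,0,1],[0,0,0,0,1],[0,0,-3,0,1],[0,0,-3,0,1],[0,0,-2.5,0,1],[0,0,-2,0,1],[0,0,0,0,1],[0,0,0,0,1]]
  ]
}}

```text
clock: 7.1
position: [533.4, -46.5, 125.3]
ee_rot: [-0.026, 0.999, 0.014, 0.027]
contact_force: [-0.4, -0.7, -0.6]
gripper_width: 85.3
```

```bash
cat > g.py <<'E'
from h import *
import sys
# steel part: topmost flat face at height z0 (table frame) near the given world xy; args tag x y z0 dia
tag,x,y,z0,dia=sys.argv[1],*map(float,sys.argv[2:6])
im,d,K,T,s=grab(tag);P=pts(K,T,d);hsv=cv2.cvtColor(im,cv2.COLOR_BGR2HSV);Rm=R.from_quat(s["ee_rot"]).as_matrix()
print("joints",s["joints"].round(2),"F",s["contact_force"].round(1))
m=((abs(P[...,0]-x)<60)&(abs(P[...,1]-y)<60)&(abs(P[...,2]-z0)<5)&(hsv[...,1]<90)).astype(np.uint8)
ct=max(cv2.findContours(m,0,cv2.CHAIN_APPROX_NONE)[0],key=cv2.contourArea)
mm=np.zeros_like(m);cv2.drawContours(mm,[ct],-1,1,-1);q=P[(mm>0)&(m>0)]
Q=np.array([ray_plane(K,T,u,v,[0,0,z0],np.array([0,0,1.])) for u,v in ct[:,0]])
e=cv2.fitEllipse(Q[:,:2].astype(np.float32))
c=np.linalg.lstsq(np.c_[q[:,:2]-q[:,:2].mean(0),np.ones(len(q))],q[:,2],rcond=None)[0]
print("n",len(q),"centre",np.round(e[0],1),"axes",np.round(e[1],1),"of",dia,"face z",c[2].round(1),"slope",c[:2].round(3),"tool delta to centre at z0",(Rm.T@(np.array([*e[0],z0])-s["position"])).round(1))
E
python3 g.py w5 530 -45 15 60
```

```text
w5 7.1 [533.4 -46.5 125.3] [[-0.997, -0.052, 0.054], [-0.051, 0.998, 0.029], [-0.055, 0.027, -0.998]]
joints [ 0.21  0.32 -0.39 -0.02 -0.81 -1.71] F [-0.4 -0.7 -0.6]
n 2202 centre [549.  -42.5] axes [57.9 58.7] of 60.0 face z 13.8 slope [0.002 0.   ] tool delta to centre at z0 [ -9.7   0.2 111. ]
```

The ring lies flat on the table at (549,-42.5), with a face slope of about 0. Now I regrasp it.

>>> {"op": "send_rows", "data": {
  "steps": [
    [[-0.3,0,2,0,1],[-0.3,0,2.5,0,1],[-0.3,0,2.5,0,1],[0,0,2,0,1],[0,0,1.3,0,1],[0,0,0.8,0,1],[0,0,0,0,1]]
  ]
}}

```text
clock: 7.73
position: [547.1, -43.1, 5.9]
ee_rot: [-0.026, 0.999, 0.013, 0.025]
contact_force: [0.1, 0.2, 0.6]
gripper_width: 85.2
```

>>> {"op": "send_rows", "data": {
  "steps": [
    [[-0.1,0.05,0.4,0,0.9],[0,0,0,0,0.7],[0,0,0,0,0.5],[0,0,0,0,0.5],[0,0,0,0,0.5],[0,0,0,0,0.5],[0,0,0,0,0.5]]
  ]
}}

```text
clock: 8.32
position: [548.1, -42.2, 4.1]
ee_rot: [-0.026, 0.999, 0.013, 0.025]
contact_force: [-0.6, -0.5, -2.7]
gripper_width: 57.2
```

>>> {"op": "send_rows", "data": {
  "steps": [
    [[0,0,-1,0,0.5],[0,0,-2,0,0.5],[0,0,-2.5,0,0.5],[0,0,-2.5,0,0.5],[0,0,-2.5,0,0.5],[0,0,-2.5,0,0.5],[0,0,-2.5,0,0.5],[0,0,-1.2,0,0.5],[0,0,-0.5,0,0.5],[0,0,0,0,0.5]]
  ]
}}

```text
clock: 9.15
position: [535.9, -48.4, 188.0]
ee_rot: [-0.025, 0.999, 0.013, 0.023]
contact_force: [0.4, 0.1, -2.3]
gripper_width: 57.1
```

```bash
python3 t.py w6
```

```text
w6 9.15 [535.9 -48.4 188. ] [[-0.998, -0.05, 0.046], [-0.049, 0.998, 0.028], [-0.048, 0.026, -0.999]]
n 8045 [-32.4 -28.  -15.1] [27.7 28.   3.7] width 57.064817633778816
face 5870 centroid [ -1.   -0.  -11.6] normal(tool) [-0.045  0.026 -0.999] circle [ 2.2 -0.2] 30.0
```

>>> {"op": "send_rows", "data": {
  "steps": [
    [[0.8,-0.8,0,0,0.5],[1.4,-1.4,0,0,0.5],[1.7,-1.6,0,0,0.5],[1.7,-1.6,0,0,0.5],[1.7,-1.6,0,0,0.5],[1.4,-1.4,0,0,0.5],[1.0,-0.9,0,0,0.5],[0.4,-0.4,0,0,0.5],[0,0,0,0,0.5]]
  ]
}}

```text
clock: 9.95
position: [424.6, -154.9, 168.0]
ee_rot: [-0.024, 1.0, 0.015, 0.009]
contact_force: [0.8, -0.6, -3.6]
gripper_width: 57.0
```

```bash
python3 t.py w7
```

```text
w7 9.95 [ 424.6 -154.9  168. ] [[-0.999, -0.049, 0.018], [-0.048, 0.998, 0.03], [-0.02, 0.029, -0.999]]
n 8043 [-32.6 -28.  -14.7] [27.7 28.   4.7] width 57.03455410755156
face 5827 centroid [ -0.8  -0.3 -11.6] normal(tool) [-0.049  0.03  -0.998] circle [2.4 0.3] 30.0
```

View pics/w7.png

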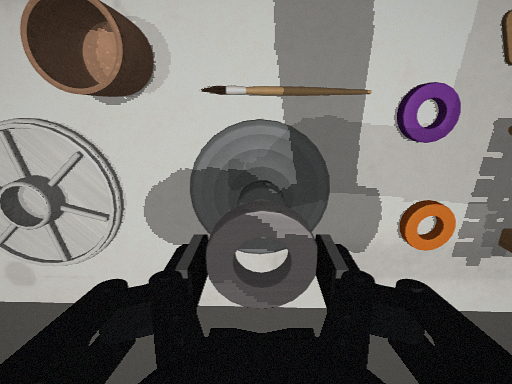

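View 8: the ring is held level, with the foot disc behind it at (260,185) and the bore at (262,252). It still has to move about 15 mm in +x. I recheck the foot centre in this view.

```bash
cat > foot.py <<'E'
from h import *
import sys
from scipy.optimize import least_squares
f=np.load(f"pics/{sys.argv[1]}.npz");d,K,T=f["d"],f["K"],f["T"];P=pts(K,T,d)
Z=P[...,2];r=np.hypot(P[...,0]-441.5,P[...,1]+151)
m=(r<90)&(Z>4)&(Z<95)
g=cv2.morphologyEx(m.astype(np.uint8),cv2.MORPH_CLOSE,np.ones((3,3)))
c=max(cv2.findContours(g,0,cv2.CHAIN_APPROX_NONE)[0],key=cv2.contourArea)[:,0]
w=np.array([P[v,u] for u,v in c]);w=w[(w[:,2]<16)&(w[:,2]>3)];rr=np.hypot(w[:,0]-441.5,w[:,1]+151);w=w[abs(rr-78)<6]
s=least_squares(lambda p:np.hypot(w[:,0]-p[0],w[:,1]-p[1])-p[2],[441.5,-151,78],loss="soft_l1");print("foot",len(w),s.x.round(1),"rms",np.sqrt(np.mean(s.fun**2)).round(2),"x range",w[:,0].min().round(),w[:,0].max().round())
for z in(65,75),(84,92): 
    q=P[(r<40)&(Z>z[0])&(Z<z[1])]
    if len(q): print(z,len(q),q.min(0).round(1),q.max(0).round(1))
E
python3 foot.py w1; python3 foot.py w7
```

```text
foot 330 [ 441.3 -151.1   76.5] rms 0.58 x range 364.0 518.0
(65, 75) 768 [ 418.9 -173.5   65. ] [ 464.2 -128.7   75. ]
(84, 92) 275 [ 429.1 -163.8   84.1] [ 452.1 -138.6   92. ]
foot 290 [ 441.2 -151.2   76.6] rms 0.59 x range 364.0 495.0
(65, 75) 557 [ 419.2 -173.5   65. ] [ 438.3 -130.2   74.9]
```

>>> {"op": "send_rows", "data": {
  "steps": [
    [[-0.5,0.1,0,0,0.5],[-0.5,0.1,0,0,0.5],[-0.5,0.1,0.5,0,0.5],[0,0,1,0,0.5],[0,0,1,0,0.5],[0,0,0.5,0,0.5],[0,0,0,0,0.5]]
  ]
}}

```text
clock: 10.58
position: [449.6, -146.3, 136.9]
ee_rot: [-0.028, 0.999, 0.014, 0.012]
contact_force: [-0.9, 0.4, -2.9]
gripper_width: 57.3
```

>>> {"op": "send_rows", "data": {
  "steps": [
    [[0.5,-0.2,0,0,0.5],[0.4,-0.2,0,0,0.5],[0,0,0,0,0.5],[0,0,0,0,0.5]]
  ]
}}

```text
clock: 10.92
position: [441.5, -150.5, 136.8]
ee_rot: [-0.029, 0.999, 0.014, 0.013]
contact_force: [-0.3, -0.0, -2.2]
gripper_width: 57.3
```

>>> {"op": "send_rows", "data": {
  "steps": [
    [[0.25,-0.1,0.3,0,0.5],[0,0,0.5,0,0.5],[0,0,0.4,0,0.5],[0,0,0,0,0.5],[0,0,0,0,0.5]]
  ]
}}

```text
clock: 11.33
position: [439.4, -151.8, 124.7]
ee_rot: [-0.028, 0.999, 0.014, 0.014]
contact_force: [0.8, 0.7, -2.5]
gripper_width: 57.1
```

```bash
python3 t.py w8; python3 foot.py w8
```

```text
w8 11.3333 [ 439.4 -151.8  124.7] [[-0.998, -0.057, 0.027], [-0.056, 0.998, 0.029], [-0.029, 0.027, -0.999]]
n 8259 [-32.8 -28.  -14.9] [27.5 28.  14.5] width 57.09948311769637
face 5874 centroid [ -0.7   0.  -11.7] normal(tool) [-0.046  0.028 -0.999] circle [2.2 0.2] 29.9
foot 343 [ 441.1 -151.2   76.5] rms 0.7 x range 364.0 491.0
(65, 75) 882 [ 418.7 -173.7   65. ] [ 440.1 -128.9   75. ]
```

>>> {"op": "send_rows", "data": {
  "steps": [
    [[0.05,0.03,0.5,0,0.5],[0.02,-0.01,0.5,0,0.5],[0.02,-0.01,0.5,0,0.5],[0.02,-0.01,0.5,0,0.5],[0.02,-0.01,0.4,0,0.5],[0,0,0.2,0,0.5],[0,0,0,0,0.5]]
  ]
}}

```text
clock: 11.97
position: [438.8, -151.0, 95.5]
ee_rot: [-0.028, 0.999, 0.014, 0.014]
contact_force: [0.7, -0.4, -2.1]
gripper_width: 57.2
```

>>> {"op": "send_rows", "data": {
  "steps": [
    [[0.01,-0.01,0.3,0,0.5],[0.01,-0.01,0.3,0,0.5],[0.01,-0.01,0.3,0,0.5],[0.01,-0.01,0.3,0,0.5],[0,0,0,0,0.5]]
  ]
}}

```text
clock: 12.38
position: [439.2, -151.2, 82.5]
ee_rot: [-0.028, 0.999, 0.014, 0.014]
contact_force: [0.4, -0.9, -3.2]
gripper_width: 57.5
```

Bottom of the ring is now at about 79, so it is over the thick step (top at 88) with no contact force.

>>> {"op": "send_rows", "data": {
  "steps": [
    [[0.01,-0.01,0.3,0,0.5],[0.01,-0.01,0.3,0,0.5],[0,0,0.2,0,0.5],[0,0,0.1,0,0.5],[0,0,0,0,0.5]]
  ]
}}

```text
clock: 12.8
position: [439.6, -151.2, 72.6]
ee_rot: [-0.028, 0.999, 0.014, 0.014]
contact_force: [-0.4, 0.7, -2.0]
gripper_width: 56.9
```

>>> {"op": "send_rows", "data": {
  "steps": [
    [[0,0,0.15,0,0.5],[0,0,0.15,0,0.5],[0,0,0,0,0.5]]
  ]
}}

```text
clock: 13.05
position: [439.9, -151.2, 72.9]
ee_rot: [-0.029, 0.999, 0.013, 0.014]
contact_force: [0.3, 0.7, -1.9]
gripper_width: 57.2
```

>>> {"op": "send_rows", "data": {
  "steps": [
    [[0,0,0.4,0,0.5],[0,0,0.4,0,0.5]]
  ]
}}

```text
clock: 13.22
position: [440.6, -151.4, 71.8]
ee_rot: [-0.031, 0.999, 0.013, 0.014]
contact_force: [-16.9, 7.8, 46.1]
gripper_width: 56.9
```

Firm contact: the ring is seated. I ease off and open.

>>> {"op": "send_rows", "data": {
  "steps": [
    [[0,0,0,0,0.5],[0,0,0,0,1],[0,0,0,0,1],[0,0,0,0,1],[0,0,0,0,1],[0,0,-1,0,1],[0,0,-2.5,0,1],[0,0,-3,0,1],[0,0,-3,0,1],[0,0,-3,0,1]]
  ]
}}

```text
clock: 14.05
position: [434.4, -154.5, 195.0]
ee_rot: [-0.031, 0.999, 0.013, 0.007]
contact_force: [0.7, 0.1, 0.2]
gripper_width: 85.1
```

```bash
python3 g.py w9 441 -151 85 60; python3 foot.py w9
```

```text
w9 14.05 [ 434.4 -154.5  195. ] [[-0.998, -0.062, 0.014], [-0.062, 0.998, 0.026], [-0.015, 0.025, -1.0]]
joints [-0.01  0.14 -0.42 -0.03 -1.   -1.49] F [0.7 0.1 0.2]
n 2604 centre [ 442.9 -151.6] axes [57.9 58.6] of 60.0 face z 84.2 slope [-0.002  0.   ] tool delta to centre at z0 [ -7.   -0.4 110.1]
foot 361 [ 441.3 -151.2   76.5] rms 0.54 x range 365.0 519.0
(65, 75) 97 [ 413.9 -176.3   67.6] [ 457.4 -128.4   75. ]
(84, 92) 1343 [ 414.8 -180.5   84. ] [ 472.9 -122.4   92. ]
```

Ring home: face at z 84.2 (expected 85), slope about 0, off-axis about 1.6 mm. Now the bush.

>>> {"op": "send_rows", "data": {
  "steps": [
    [[0,1.5,-0.5,0.02,1],[0,3,-0.5,0,1],[0,3.8,0,0,1],[0,3.8,0,0,1],[0,3.8,0,0,1],[0,3.8,0,0,1],[0,3.8,0,0,1],[0,3.8,0,0,1],[0,3.8,0,0,1],[0,3.8,0,0,1]]
  ]
}}

```text
clock: 14.93
position: [426.7, 202.3, 220.4]
ee_rot: [-0.015, 1.0, 0.011, 0.019]
contact_force: [0.8, -0.5, -0.1]
gripper_width: 85.4
```

>>> {"op": "send_rows", "data": {
  "steps": [
    [[0,3,0,0,1],[0,2.5,0,0,1],[0,2,0,0,1],[0,1,0,0,1],[0,0,0,0,1],[0,0,0,0,1]]
  ]
}}

```text
clock: 15.43
position: [422.5, 299.0, 218.0]
ee_rot: [-0.02, 1.0, 0.01, 0.018]
contact_force: [-0.6, -0.1, -0.7]
gripper_width: 85.5
```

```bash
cat > bush.py <<'E'
from h import *
im,d,K,T,s=grab('w10');P=pts(K,T,d);hsv=cv2.cvtColor(im,cv2.COLOR_BGR2HSV)
n=np.array([-.4989,-.0208,.8664]);mid=np.array([418.5,317,80.7]);top=mid+12*n
m=((np.linalg.norm(P-top,axis=-1)<35)&(abs((P-top)@n)<3.5)&(hsv[...,1]<80)).astype(np.uint8)
m=cv2.morphologyEx(m,cv2.MORPH_CLOSE,np.ones((3,3)))
c=max(cv2.findContours(m,0,cv2.CHAIN_APPROX_NONE)[0],key=cv2.contourArea)[:,0]
Q=np.array([ray_plane(K,T,u,v,top,n) for u,v in c]);e1=np.cross([0,1,0],n);e1/=np.linalg.norm(e1);e2=np.cross(n,e1)
e=cv2.fitEllipse(np.c_[(Q-top)@e1,(Q-top)@e2].astype(np.float32))
new=mid+e1*e[0][0]+e2*e[0][1];print("axes",np.round(e[1],1),"mid",new.round(1),"face off",np.median(((P-top)@n)[m>0]).round(1))
Rm=R.from_quat(s["ee_rot"]).as_matrix();print("tool delta",(Rm.T@(new-s["position"])).round(1))
E
python3 bush.py
```

```text
w10 15.4333 [422.5 299.  218. ] [[-0.999, -0.04, 0.035], [-0.039, 0.999, 0.021], [-0.036, 0.019, -0.999]]
axes [38.2 38.7] mid [418.5 317.4  80.7] face off 0.0
tool delta [  8.1  16.  137.4]
```

>>> {"op": "send_rows", "data": {
  "steps": [
    [[0.3,0.4,1.5,0,1],[0.3,0.4,2.5,0,1],[0.3,0.4,2.5,0,1],[0.2,0.2,2.3,0,1],[0.2,0.1,1.5,0,1],[0,0,0,0,1],[0,0,0,0,1]]
  ]
}}

```text
clock: 16.07
position: [415.2, 307.1, 114.0]
ee_rot: [-0.014, 1.0, 0.011, 0.019]
contact_force: [0.1, -0.2, 0.3]
gripper_width: 85.4
```

>>> {"op": "send_rows", "data": {
  "steps": [
    [[0.15,0.5,0.8,0,1],[0.15,0.5,1,0,1],[0,0.1,1,0,1],[0,0,0.7,0,1],[0,0,0.3,0,1],[0,0,0,0,1]]
  ]
}}

```text
clock: 16.57
position: [416.1, 321.1, 77.9]
ee_rot: [-0.012, 1.0, 0.015, 0.023]
contact_force: [-0.2, -1.0, 0.0]
gripper_width: 85.4
```

>>> {"op": "send_rows", "data": {
  "steps": [
    [[0.25,-0.35,0.4,-0.015,1],[0,0,0,0,1]]
  ]
}}

```text
clock: 16.73
position: [413.9, 317.8, 73.6]
ee_rot: [-0.021, 0.999, 0.015, 0.023]
contact_force: [0.2, 0.1, -0.2]
gripper_width: 85.2
```

>>> {"op": "send_rows", "data": {
  "steps": [
    [[0,0,0,0,0.7],[0,0,0,0,0.5],[0,0,0,0,0.35],[0,0,0,0,0.25],[0,0,0,0,0.25],[0,0,0,0,0.25],[0,0,0,0,0.25],[0,0,0,0,0.25]]
  ]
}}

```text
clock: 17.4
position: [413.9, 317.8, 75.1]
ee_rot: [-0.021, 0.999, 0.016, 0.024]
contact_force: [-0.2, -0.3, 0.2]
gripper_width: 38.3
```

>>> {"op": "send_rows", "data": {
  "steps": [
    [[0.25,0.01,-0.48,0,0.25],[0.4,0.02,-0.77,0,0.25],[0.45,0.02,-0.87,0,0.25],[0.45,0.02,-0.87,0,0.25],[0.45,0.02,-0.87,0,0.25],[0.4,0,-1.5,0,0.25],[0,0,-2,0,0.25],[0,0,-2,0,0.25]]
  ]
}}

```text
clock: 18.07
position: [379.7, 311.5, 170.6]
ee_rot: [-0.021, 1.0, 0.012, 0.02]
contact_force: [0.1, -0.4, -1.7]
gripper_width: 38.1
```

```bash
python3 t.py w11
```

```text
w11 18.0667 [379.7 311.5 170.6] [[-0.998, -0.042, 0.04], [-0.041, 0.999, 0.026], [-0.041, 0.024, -0.999]]
n 5001 [-17.1 -25.8 -44.6] [18.8 25.7  6.1] width 38.09971822487411
face 3379 centroid [  1.2   0.  -15.9] normal(tool) [ 0.462  0.026 -0.886] circle [1.5 0.3] 26.2
```

>>> {"op": "send_rows", "data": {
  "steps": [
    [[0,-1.5,-1,0,0.25],[-0.5,-3,-0.5,0,0.25],[-1.0,-3.5,0,0,0.25],[-1.2,-3.6,0,0,0.25],[-1.2,-3.6,0,0,0.25],[-1.2,-3.6,0,0,0.25],[-1.2,-3.6,0,0,0.25],[-1.2,-3.6,0,0,0.25],[-1.2,-3.5,0,0,0.25],[-1,-2,0,0,0.25]]
  ]
}}

```text
clock: 18.95
position: [490.7, -2.2, 194.7]
ee_rot: [-0.03, 0.999, 0.024, 0.03]
contact_force: [0.5, 0.4, -0.7]
gripper_width: 38.1
```

>>> {"op": "send_rows", "data": {
  "steps": [
    [[-0.6,-1.5,0,0,0.25],[0,-1,1,0,0.25],[0,0,2,0,0.25],[0,0,2.5,0,0.25],[0,0,2.5,0,0.25],[0,0,1.5,0,0.25],[0,0,0.7,0,0.25],[0,0,0,0,0.25]]
  ]
}}

```text
clock: 19.62
position: [505.1, -27.1, 94.7]
ee_rot: [-0.025, 0.999, 0.025, 0.035]
contact_force: [0.1, -0.5, -0.6]
gripper_width: 37.9
```

>>> {"op": "send_rows", "data": {
  "steps": [
    [[0,-0.9,1,0,0.25],[0,-0.9,1.8,0,0.25],[0,-0.5,2,0,0.25],[0,0,1,0,0.25],[0,0,0.7,0,0.25],[0,0,0,0,0.25]]
  ]
}}

```text
clock: 20.12
position: [515.7, -47.7, 31.4]
ee_rot: [-0.027, 0.998, 0.025, 0.041]
contact_force: [-0.5, -0.3, -1.2]
gripper_width: 37.9
```

>>> {"op": "send_rows", "data": {
  "steps": [
    [[0.1,0,0.4,0,0.25],[0.1,0,0.4,0,0.25],[0.1,0,0.3,0,0.25],[0,0,0.2,0,0.25],[0,0,0,0,0.25]]
  ]
}}

```text
clock: 20.53
position: [515.8, -46.9, 19.9]
ee_rot: [-0.027, 0.998, 0.026, 0.044]
contact_force: [0.5, 0.2, -0.4]
gripper_width: 38.0
```

>>> {"op": "send_rows", "data": {
  "steps": [
    [[0.05,0,0.25,0,0.25],[0.05,0,0.25,0,0.25],[0.05,0,0.2,0,0.25],[0,0,0.1,0,0.25]]
  ]
}}

```text
clock: 20.87
position: [516.6, -46.2, 13.1]
ee_rot: [-0.028, 0.998, 0.026, 0.046]
contact_force: [-3.2, -0.3, 9.7]
gripper_width: 37.6
```

>>> {"op": "send_rows", "data": {
  "steps": [
    [[0,0,0,0,0.8],[0,0,0,0,0.8],[0,0,0,0,0.8],[0,0,0,0,0.8],[0,0,-2,0,0.8],[0,0,-3,0,0.8],[0,0,-3,0,0.8],[0,0,-2,0,0.8],[0,0,0,0,0.8],[0,0,0,0,0.8]]
  ]
}}

```text
clock: 21.7
position: [506.8, -51.9, 115.6]
ee_rot: [-0.028, 0.998, 0.025, 0.045]
contact_force: [0.2, 0.4, -0.2]
gripper_width: 68.2
```

```bash
python3 g.py w12 518 -46 24 40
```

```text
w12 21.7 [506.8 -51.9 115.6] [[-0.994, -0.059, 0.089], [-0.054, 0.997, 0.053], [-0.092, 0.048, -0.995]]
joints [ 0.19  0.28 -0.47 -0.05 -0.73 -1.67] F [ 0.2  0.4 -0.2]
n 1177 centre [530.  -46.5] axes [38.3 39.3] of 40.0 face z 22.7 slope [ 0.009 -0.002] tool delta to centre at z0 [-15.   -0.5  93.5]
```

>>> {"op": "send_rows", "data": {
  "steps": [
    [[-0.4,-0.05,1.5,0,0.8],[-0.4,-0.05,2.5,0,0.8],[-0.4,-0.05,2.5,0,0.8],[0,0,2,0,0.8],[0,0,1,0,0.8],[0,0,0.5,0,0.8],[0,0,0,0,0.8]]
  ]
}}

```text
clock: 22.33
position: [525.5, -47.6, 6.4]
ee_rot: [-0.028, 0.998, 0.025, 0.041]
contact_force: [-0.2, 0.2, 0.9]
gripper_width: 68.1
```

>>> {"op": "send_rows", "data": {
  "steps": [
    [[-0.4,0.1,0.15,0,0.8],[0,0,0,0,0.6],[0,0,0,0,0.4],[0,0,0,0,0.25],[0,0,0,0,0.25],[0,0,0,0,0.25],[0,0,0,0,0.25],[0,0,0,0,0.25]]
  ]
}}

```text
clock: 23.0
position: [530.1, -46.1, 7.0]
ee_rot: [-0.028, 0.998, 0.025, 0.042]
contact_force: [-0.2, -0.0, -1.3]
gripper_width: 38.2
```

>>> {"op": "send_rows", "data": {
  "steps": [
    [[0,0,-1,0,0.25],[0,0,-2,0,0.25],[0,0,-2.5,0,0.25],[0,0,-2.5,0,0.25],[0,0,-2.5,0,0.25],[0,0,-2.5,0,0.25],[0,0,-2.5,0,0.25],[0,0,-1.5,0,0.25],[0,0,-0.5,0,0.25],[0,0,0,0,0.25]]
  ]
}}

```text
clock: 23.83
position: [512.2, -56.8, 194.3]
ee_rot: [-0.027, 0.998, 0.024, 0.041]
contact_force: [-0.6, -0.4, -2.3]
gripper_width: 38.0
```

```bash
sed -i 's/abs(L\[...,1\])<28/abs(L[...,1])<float(sys.argv[2])/' t.py
cat >> t.py <<'E'
C=p.mean(0);w=Rm@n
hull=cv2.convexHull(p[:,:2].astype(np.float32));print("x mid",(p[:,0].min()+p[:,0].max())/2,"world normal",w.round(3),"world face centroid",(s["position"]+Rm@C).round(1))
E
python3 t.py w13 17
```

```text
w13 23.8333 [512.2 -56.8 194.3] [[-0.995, -0.057, 0.081], [-0.053, 0.997, 0.051], [-0.083, 0.046, -0.995]]
n 4939 [-23.2 -17.  -20.6] [18.2 17.   6.6] width 37.994144071891746
face 2705 centroid [ -2.1   0.  -17.5] normal(tool) [-0.079  0.037 -0.996] circle [1.7 0.1] 19.9
x mid -2.9440552342900617 world normal [-0.004 -0.01   1.   ] world face centroid [512.9 -57.6 211.9]
```

>>> {"op": "send_rows", "data": {
  "steps": [
    [[0.6,-0.7,0,0,0.25],[1.1,-1.3,0,0,0.25],[1.3,-1.5,0,0,0.25],[1.3,-1.5,0,0,0.25],[1.3,-1.5,0,0,0.25],[0.9,-1.1,0,0,0.25],[0.5,-0.6,0,0,0.25],[0.2,-0.2,0,0,0.25],[0,0,0,0,0.25],[0,0,0,0,0.25]]
  ]
}}

```text
clock: 24.72
position: [431.6, -148.9, 169.9]
ee_rot: [-0.027, 0.999, 0.026, 0.026]
contact_force: [0.3, -0.4, -1.6]
gripper_width: 38.1
```

```bash
python3 t.py w14 17; python3 foot.py w14
```

```text
w14 24.7167 [ 431.6 -148.9  169.9] [[-0.997, -0.054, 0.051], [-0.052, 0.997, 0.053], [-0.054, 0.05, -0.997]]
n 4945 [-23.5 -17.  -20.8] [18.2 17.   7.2] width 38.08468003521774
face 2802 centroid [ -2.    0.1 -17.5] normal(tool) [-0.078  0.044 -0.996] circle [1.7 0.4] 20.0
x mid -3.031940234648758 world normal [ 0.025 -0.005  1.   ] world face centroid [ 432.8 -149.6  187.5]
foot 322 [ 441.2 -151.2   76.5] rms 0.66 x range 364.0 511.0
(65, 75) 103 [ 413.8 -180.1   68. ] [ 454.5 -129.2   75. ]
(84, 92) 1274 [ 414.4 -180.1   84. ] [ 465.2 -122.6   91.8]
```

>>> {"op": "send_rows", "data": {
  "steps": [
    [[-0.3,-0.1,0,0,0.25],[-0.3,-0.1,0,0,0.25],[-0.1,0,0.5,0,0.25],[0.05,-0.05,1,0,0.25],[0.05,-0.05,1,0,0.25],[0.05,-0.05,0.7,0,0.25],[0,0,0.3,0,0.25],[0,0,0,0,0.25],[0,0,0,0,0.25]]
  ]
}}

```text
clock: 25.52
position: [444.6, -147.9, 133.2]
ee_rot: [-0.03, 0.999, 0.026, 0.028]
contact_force: [0.5, 0.8, -2.3]
gripper_width: 38.0
```

>>> {"op": "send_rows", "data": {
  "steps": [
    [[0.3,-0.15,0,0,0.25],[0.2,-0.1,0,0,0.25],[0,0,0,0,0.25],[0,0,0,0,0.25]]
  ]
}}

```text
clock: 25.85
position: [440.1, -151.0, 134.0]
ee_rot: [-0.03, 0.999, 0.025, 0.029]
contact_force: [0.1, 0.2, -1.4]
gripper_width: 37.8
```

```bash
python3 t.py w15 17; python3 foot.py w15
```

```text
w15 25.85 [ 440.1 -151.   134. ] [[-0.997, -0.061, 0.057], [-0.058, 0.997, 0.052], [-0.06, 0.049, -0.997]]
n 4963 [-23.  -17.  -20.7] [18.4 17.  34.9] width 37.83372042767981
face 2688 centroid [ -1.5   0.1 -17.7] normal(tool) [-0.072  0.048 -0.996] circle [1.8 0.5] 19.8
x mid -2.9861745211703994 world normal [0.012 0.    1.   ] world face centroid [ 440.6 -151.7  151.7]
foot 358 [ 441.2 -151.3   76.5] rms 0.64 x range 365.0 504.0
(65, 75) 149 [ 413.8 -180.2   67.8] [ 453.6 -123.7   75. ]
(84, 92) 1534 [ 414.9 -180.3   84. ] [ 461.4 -122.5   92. ]
```

>>> {"op": "send_rows", "data": {
  "steps": [
    [[0.08,0.02,0.4,0,0.25],[0.03,-0.03,0.4,0,0.25],[0.03,-0.03,0.4,0,0.25],[0.02,-0.02,0.3,0,0.25],[0,0,0.1,0,0.25],[0,0,0,0,0.25]]
  ]
}}

```text
clock: 26.4
position: [439.4, -150.8, 116.5]
ee_rot: [-0.03, 0.999, 0.025, 0.029]
contact_force: [0.6, 0.1, -1.9]
gripper_width: 37.9
```

The bush bottom is at about 110 and already past the cone tip, with no contact force. Continuing down.

>>> {"op": "send_rows", "data": {
  "steps": [
    [[0.02,-0.02,0.4,0,0.25],[0.02,-0.02,0.4,0,0.25],[0.02,-0.02,0.4,0,0.25],[0.01,-0.01,0.3,0,0.25],[0,0,0.2,0,0.25],[0,0,0,0,0.25]]
  ]
}}

```text
clock: 26.9
position: [439.9, -150.7, 97.3]
ee_rot: [-0.03, 0.999, 0.025, 0.029]
contact_force: [-0.5, -0.4, -2.3]
gripper_width: 38.1
```

>>> {"op": "send_rows", "data": {
  "steps": [
    [[0.01,-0.01,0.2,0,0.25],[0,0,0.15,0,0.25],[0,0,0.15,0,0.25],[0,0,0.2,0,0.25]]
  ]
}}

```text
clock: 27.23
position: [440.3, -150.7, 93.0]
ee_rot: [-0.031, 0.999, 0.025, 0.029]
contact_force: [-9.0, 4.5, 23.6]
gripper_width: 38.0
```

>>> {"op": "send_rows", "data": {
  "steps": [
    [[0,0,0,0,0.25],[0,0,0,0,0.8],[0,0,0,0,0.8],[0,0,0,0,0.8],[0,0,0,0,0.8],[0.05,-0.05,-1,0,0.8],[-0.1,0.1,-2,0,0.8],[-0.1,0.1,-3,0,0.8],[-0.1,0.1,-3,0,0.8],[0,0,0,0,0.8]]
  ]
}}

```text
clock: 28.07
position: [437.7, -153.1, 185.8]
ee_rot: [-0.031, 0.999, 0.024, 0.027]
contact_force: [0.9, -0.0, 0.8]
gripper_width: 68.1
```

```bash
python3 g.py w16 441 -151 112 40; python3 g.py w17 441 -151 85 60; python3 foot.py w16; python3 -c "
import cv2;im=cv2.imread('pics/w16.png');cv2.imwrite('pics/c4.png',cv2.resize(im[110:290,160:360],None,fx=3,fy=3))"
```

```text
w16 28.0667 [ 437.7 -153.1  185.8] [[-0.997, -0.064, 0.053], [-0.061, 0.997, 0.05], [-0.056, 0.047, -0.997]]
joints [-0.02  0.14 -0.44 -0.06 -0.95 -1.45] F [ 0.9 -0.   0.8]
n 1654 centre [ 441.5 -151.1] axes [38.2 39.1] of 40.0 face z 111.0 slope [0.007 0.003] tool delta to centre at z0 [ 0.2 -1.7 73.9]
w17 28.1167 [ 436.2 -152.6  183.3] [[-0.997, -0.063, 0.049], [-0.06, 0.997, 0.052], [-0.052, 0.049, -0.997]]
joints [-0.02  0.14 -0.44 -0.07 -0.94 -1.45] F [ 0.2 -0.6 -0.4]
n 1302 centre [ 444.  -151.3] axes [53.9 57.8] of 60.0 face z 83.8 slope [0.006 0.002] tool delta to centre at z0 [-2.7 -3.9 98.5]
foot 376 [ 441.2 -151.2   76.6] rms 0.58 x range 365.0 520.0
(65, 75) 54 [ 413.8 -177.3   70.2] [ 429.  -128.8   75. ]
(84, 92) 551 [ 414.5 -180.6   84. ] [ 468.3 -122.5   91.8]
```

View pics/c4.png

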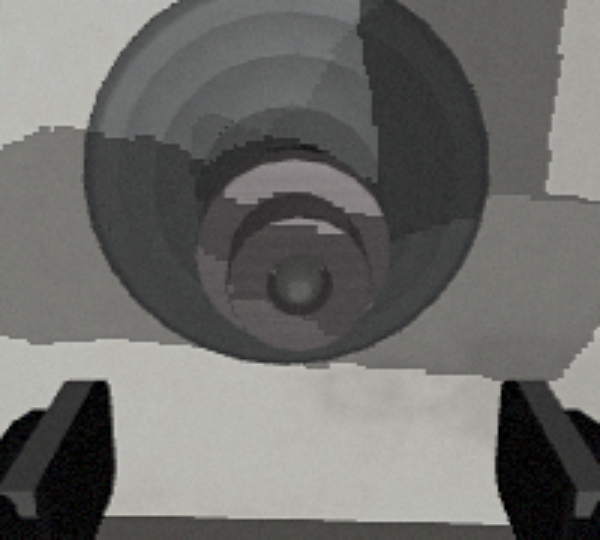

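The crop shows the bush and ring stacked on the spindle, with the fingers clear. Handing in.

```bash
python3 -c "
from h import *
print(job.job_done())"
```

```text
the job is handed in; nothing more can be done
None
```

I put the ring and then the bush back on the spindle and handed the job in at about 28 s of the 64 s; no verdict was reported. Each part came off its peg along the peg axis and was set flat on clear table. I then regrasped it upright, lowered it onto the spindle until contact (about 46 N for the ring, 24 N for the bush), eased off and released it.

**Last checks:**
- **Bush:** it is centred at (441.5, -151.1) mm, against a spindle axis of (441.2, -151.2). Its top is at z 111.0, where 112 was expected, and its slope is under 0.01.
- **Ring:** right after release it was about 1.6 mm off the axis, with its top at z 84.2 (85 expected) and flat. The final look put it about 2.8 mm off in x. I did not trust that fit, because the bush hides part of the ring and the outline came out as 54 by 58 mm for a 60 mm part. Around the thick step the ring can only shift 2 mm, so it should be inside the 4 mm limit.
- **Clearances:** the gripper is open and clear, and contact force is about zero. I never moved near the wheel head or cup at working height, but I did not measure them again at the end.
- **Disagreement:** the top camera put the spindle 2 to 4 mm from where the wrist camera did. I used the wrist camera.
- **Tool tilt:** it drifted up to about 6 degrees during the moves. The bush was within about 1 degree of vertical on the last check before it went onto the spindle.

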